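# Close up the ink rack after drawing class

## Robot

A 7-joint arm with a two-finger parallel gripper is mounted at the origin on the work surface. World frame = base frame: x ahead of the robot, y to its left, z up, the work surface at z = 0. Lengths are in m, angles in rad, forces in N, time in s.
With the tool pointing down it reaches from about 0.425 to 0.875 m from the base axis. Payload 4.7 kg.
Tool frame: the origin (TCP) lies between the finger pads; the fingertips stand 14 mm ahead of it and the grasp point (between the pads) lies 5 mm behind it; z points along the fingers, y is the line along which they close (so a half turn about z gives the same grasp; the last joint's range is limited). The gripper opens to 87 mm and grips with 3 to 60 N. Pads are 19 mm wide; open, the fingers measure 117 mm over their backs; the gripper's body (75 mm by 190 mm) begins 51 mm behind the grasp point.
Start: joints at [-1.088, 0.321, -0.07, 1.45, 0.023, 1.371, -0.057], TCP at [0.294, 0.58, 0.237] pointing down, gripper open.
Joint ranges: [-2.86, 2.86], [-0.3, 2.09], [-1.38, 1.24], [0.06, 2.45], [-1.56, 4.7], [0.09, 2.05], [-2.69, 2.69]. Speed limits (rad/s): [2.57, 2.57, 3.14, 3.14, 3.14, 3.14, 3.14].

## Interface

Orientations are given as a rotation vector (axis times angle).
In Python, from bench import ctrl gives the robot as it stands.
- The arm moves only by the tool step_arm, never from a script. Its argument "commands" is a list of rows, each an object with "travel": the shift along the tool's x, y, z in m, a list of three; "turn": the turn, a rotation vector about the tool's x, y, z in degrees, a list of three. A call has 1 to 5 rows; each row is the pose to reach, as a shift and turn from the pose commanded when the call began, along the tool's axes at that moment; what a row does not reach only later rows make up. A row lasts 1/10 s, in which the tool goes at most 50 mm and 8.59 degrees, less where a joint would pass 70% of its speed; a pose out of reach is approached as far as the arm can. A call with a gripper value outside its range is refused whole. "gripper" is the opening, from 0 (shut) to 1 (fully open), set as the call begins (left out, the last holds). The fingers move at their own pace and stop on an object; "force" is the grip in N (left out, the last holds). Time passes only in rows, so rows that repeat a pose let the fingers close. It gives the time, the measured TCP pose, the force, the opening and the grip force at its end, in the units of the state.
- ctrl.get_state(): the state, without advancing time (a new reading comes with each control period).
- ctrl.get_image(name): name is "side" or "top"; returns the picture (400x640x3 uint8, red, green, blue); there is no depth.
- ctrl.camera_model(name): a dict with "fx", "fy", "cx", "cy" (pixels), "R" (3x3) and "t" (3): a world point X has camera coordinates R X + t. Camera axes: x right, y down, z forward; pixel columns grow to the right and rows downward; lengths in m; the calibration is good to about 2 mm. A picture is of the moment at which its call begins. camera_model takes no time and is no camera call.
- ctrl.close_job(): hands the job in; it is judged then, once.
The state is a dict: "time": time; "joint_positions": joint angles; "qd": joint speeds; "joint_torque": joint torques, N m; "position": TCP position; "tool_rot": TCP orientation; "ft_force": force on the tool from outside, world axes, zero at the start; "torque": the same for the moment, N m; "grip_width": opening from 0.0 (shut) to 1.0 (fully open); "grip_force": force on a finger pad.
Only numpy, scipy, OpenCV 4.12 (cv2) and the standard library are available. Lean on these libraries where they do the work, as an engineer would, in place of code of your own. Each camera call takes 0.05 s, during which the arm holds its last target. There are 200 camera calls.

## Task

Put the drawing-ink bottles away for the night: turn the ink rack's keeper knob until it clicks fully open, press the loose lid of every bottle on the bench down until it snaps home - close each bottle before you lift it - and lift the bottles over the front lip so that they stand upright on the floor of the rack behind it. When all the bottles are in, turn the keeper back until it clicks shut over them, and do not knock over the rinse cup.

Things in the scene. Friction and masses are not known exactly. Their poses are not given: they have to be found in the camera images.
- rack: Low fixed wooden ink rack. Origin: on the bench under its bay's centre; x across the bay from front lip to back wall, y along it. Sizes mm: bay x -28..28, y -135..135, floor 8 above the bench; front lip (aluminium, x -34..-28) and end walls 38 high, back wall (x 28..34) 50 high. Bottles stand anywhere along it; 66 pitch fits four. A round post at y 215 carries the keeper.
- keeper (a joint): Keeper knob with steel bar 16 mm wide, 310 mm long from its axis, 85 to 91 mm above the bench. Rad: 0 closed, bar over the bay; 1.1 open, bar swung away from the robot behind the rack (counter-clockwise from above). Snap detent at 0.55: before it the knob resists (up to 0.17 N m) and springs back, past it it clicks to the other end stop and stays.
- keeper_grip (a point): Middle of the keeper knob's grip, on the vertical turning axis, 118 mm above the bench. The grip is an upright black rib 14 mm thick (along this point's x), 42 mm long (its y), 96 to 132 mm above the bench, over a 42 mm disc. The point turns with the knob; the bar points along its -y.
- bottle1: Square glass ink bottle, 40 x 40 mm, sides 46 mm high, round black lid 30 mm across on top; 0.11 to 0.23 kg, loose. Origin at the centre of its underside, z up, x and y square to its flat sides. With the lid closed it is 64 mm high in all, with the lid loose 72 mm. Not every start has all four bottles (None when absent).
- lid1 (a joint): Snap lid of bottle1, sliding straight down the bottle's neck. Value in m: 0 is loose (lid's top 72 mm above the bottle's underside), 0.008 is fully closed (64 mm). Detent halfway: it resists with 6 to 7 N at first and springs back; past 0.004 it snaps home and stays.
- bottle2: Square glass ink bottle, 40 x 40 mm, sides 46 mm high, round black lid 30 mm across on top; 0.11 to 0.23 kg, loose. Origin at the centre of its underside, z up, x and y square to its flat sides. With the lid closed it is 64 mm high in all, with the lid loose 72 mm. Not every start has all four bottles (None when absent).
- lid2 (a joint): Snap lid of bottle2, sliding straight down the bottle's neck. Value in m: 0 is loose (lid's top 72 mm above the bottle's underside), 0.008 is fully closed (64 mm). Detent halfway: it resists with 6 to 7 N at first and springs back; past 0.004 it snaps home and stays.
- bottle3: Square glass ink bottle, 40 x 40 mm, sides 46 mm high, round black lid 30 mm across on top; 0.11 to 0.23 kg, loose. Origin at the centre of its underside, z up, x and y square to its flat sides. With the lid closed it is 64 mm high in all, with the lid loose 72 mm. Not every start has all four bottles (None when absent).
- lid3 (a joint): Snap lid of bottle3, sliding straight down the bottle's neck. Value in m: 0 is loose (lid's top 72 mm above the bottle's underside), 0.008 is fully closed (64 mm). Detent halfway: it resists with 6 to 7 N at first and springs back; past 0.004 it snaps home and stays.
- bottle4: Square glass ink bottle, 40 x 40 mm, sides 46 mm high, round black lid 30 mm across on top; 0.11 to 0.23 kg, loose. Origin at the centre of its underside, z up, x and y square to its flat sides. With the lid closed it is 64 mm high in all, with the lid loose 72 mm. Not every start has all four bottles (None when absent).
- lid4 (a joint): Snap lid of bottle4, sliding straight down the bottle's neck. Value in m: 0 is loose (lid's top 72 mm above the bottle's underside), 0.008 is fully closed (64 mm). Detent halfway: it resists with 6 to 7 N at first and springs back; past 0.004 it snaps home and stays.
- cup: Clear plastic rinse cup, loose, 68 mm across the rim and 72 mm high, standing among the bottles. Origin at the centre of its underside, z up. It must not be knocked over.
- tape: Roll of paper tape lying flat among the bottles, loose, 72 mm across and 20 mm high; not part of the job. Origin at the centre of its underside.

How it is judged:
By the outcome, as a careful person would: the job done as asked, in the order asked, and still so for the second after the job is handed in, with the robot touching nothing.
Of bottle1, bottle2, bottle3, bottle4 only 3 to 4 are there at a start; the rules pass over those that are not, and their reading is None.
At some moment in a run one of bottle1, bottle2, bottle3, bottle4 may be knocked a few centimetres aside while the robot is not near it.
Once in a run the grip may slacken for a moment while it holds something.
It also fails if it takes over 210 s, if anything falls off the work surface, if the arm or the gripper's body presses on something with over 40 N, if the wrist force passes 120 N, or if a joint passes its speed limit or range.

## Working session

There is one attempt and no reset: what is moved stays moved. The work goes in short steps, Python scripts to look and compute and a tool call to move; the robot and the scene stay as the last step left them, time stands still between calls to the robot, and variables do not carry over. Pictures are saved under pics/ and viewed, at most 14 in all, crops included, and the job is handed in when it is done.

Besides the shell and the picture viewer there is one more tool, called as name([rows], argument=value, ...), one row to a line, values as JSON. step_arm: Moves the arm, as the interface text tells. Its arguments: {"type":"object","properties":{"commands":{"type":"array"},"gripper":{"type":"number"},"force":{"type":"number"}},"required":["commands"]}

```bash
mkdir -p pics; ls; python3 - <<'E'
from bench import ctrl
import cv2, numpy as np
s=ctrl.get_state();print({k:np.round(v,3) for k,v in s.items()})
for n in("side","top"):
    cv2.imwrite(f"pics/{n}0.png",ctrl.get_image(n)[:,:,::-1])
    c=ctrl.camera_model(n);print(n,{k:np.round(v,3).tolist() for k,v in c.items()}, -np.array(c["R"]).T@c["t"])
E
```

```text
pics
{'time': np.float64(0.0), 'joint_positions': array([-1.088,  0.322, -0.07 ,  1.452,  0.023,  1.371, -0.057]), 'qd': array([ 0.   ,  0.   ,  0.   ,  0.001,  0.   ,  0.001, -0.   ]), 'joint_torque': array([ 0.0000e+00, -4.9129e+01, -4.0400e-01, -3.1252e+01, -6.4000e-02,
        4.4000e-02,  0.0000e+00]), 'position': array([0.293, 0.579, 0.235]), 'tool_rot': array([-7.300e-01, -3.055e+00,  3.000e-03]), 'ft_force': array([ 0.054,  0.224, -0.01 ]), 'torque': array([-0.035,  0.007,  0.017]), 'grip_force': np.float64(0.0), 'grip_width': np.float64(1.0)}
side {'fx': 380.425, 'fy': 380.425, 'cx': 320.874, 'cy': 197.311, 'R': [[-0.988, -0.154, -0.003], [-0.098, 0.644, -0.759], [0.119, -0.749, -0.651]], 't': [0.54, 0.108, 0.778]} [0.45152695 0.59676842 0.5901819 ]
top {'fx': 461.832, 'fy': 461.832, 'cx': 322.981, 'cy': 200.406, 'R': [[-0.001, -1.0, -0.008], [-0.985, 0.003, -0.175], [0.175, 0.007, -0.985]], 't': [0.001, 0.565, 0.95]} [ 0.38953644 -0.00768525  1.03428275]
```

View pics/top0.png

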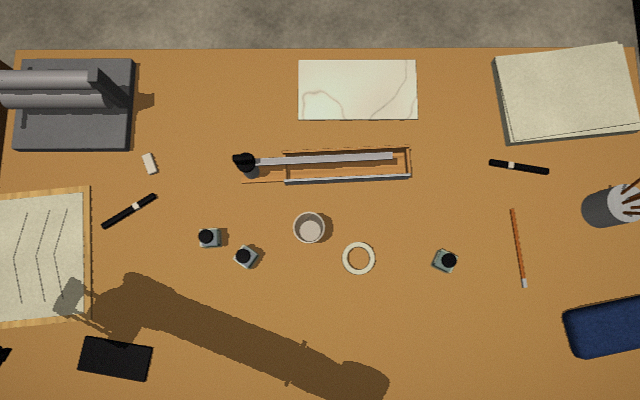

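View pics/side0.png

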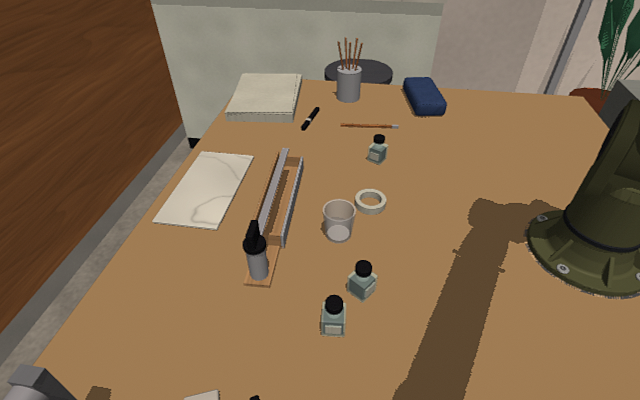

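The top view shows three bottles with lids at about (207,237), (243,255) and (448,260), the cup at (309,228), the tape at (359,258), the knob at (244,160) with the bar closed over the bay (rack 285–410, 150–185). The side view shows the same bottles at (334,305), (363,270) and (378,142). Next I'll look at enlarged crops.

```bash
cat > h.py <<'E'
import cv2, numpy as np
from bench import ctrl
C={n:ctrl.camera_model(n) for n in("side","top")}
def ray(n,p):
    c=C[n];R=np.array(c["R"]);t=np.array(c["t"])
    d=R.T@np.array([(p[0]-c["cx"])/c["fx"],(p[1]-c["cy"])/c["fy"],1]);return -R.T@t,d/np.linalg.norm(d)
def onz(n,p,z):
    o,d=ray(n,p);return o+d*(z-o[2])/d[2]
def tri(pt,ps):
    (a,u),(b,v)=ray("top",pt),ray("side",ps)
    k=np.linalg.lstsq(np.c_[u,-v],b-a,rcond=None)[0];P,Q=a+k[0]*u,b+k[1]*v
    return (P+Q)/2,np.linalg.norm(P-Q)
def proj(n,X):
    c=C[n];x=np.array(c["R"])@X+c["t"];return np.array([c["fx"]*x[0]/x[2]+c["cx"],c["fy"]*x[1]/x[2]+c["cy"]])
def dark(im,roi,thr=45,amin=15):
    x0,y0,x1,y1=roi;m=(im[y0:y1,x0:x1].max(2)<thr).astype(np.uint8)
    n,l,s,c=cv2.connectedComponentsWithStats(m)
    return [(np.round(c[i]+[x0,y0],2),s[i]+np.array([x0,y0,0,0,0])) for i in range(1,n) if s[i,4]>=amin]
E
python3 - <<'E'
from h import *
t=cv2.imread("pics/top0.png");s=cv2.imread("pics/side0.png")
for n,im,r in(("top",t,(180,140,470,290)),("side",s,(235,120,400,350))):
    for c,b in dark(im,r):print(n,c,b)
def crop(im,cx,cy,w,h,k):return cv2.resize(im[cy-h//2:cy+h//2,cx-w//2:cx+w//2],None,fx=k,fy=k,interpolation=cv2.INTER_CUBIC)
a=np.hstack([crop(t,208,238,32,32,8),crop(t,246,257,32,32,8),crop(t,446,260,32,32,8)])
b=np.hstack([crop(s,334,316,64,64,4),crop(s,363,279,64,64,4),crop(s,378,149,64,64,4)])
cv2.imwrite("pics/crop1.png",np.vstack([a,b]))
k=np.hstack([crop(t,330,165,200,60,4)]);cv2.imwrite("pics/crop2.png",k)
cv2.imwrite("pics/crop3.png",crop(s,275,220,80,150,4))
E
```

```text
top [244.54 161.8 ] [233 153  23  20 331]
top [205.6  235.92] [199 229  14  15 155]
top [242.79 255.47] [236 249  14  14 154]
top [448.47 259.98] [442 253  14  15 162]
side [305.21 124.62] [302 120   8  10  47]
side [378.78 138.52] [374 134  11  10  86]
side [253.8  239.69] [243 220  23  35 536]
side [363.12 268.15] [355 260  17  17 228]
side [333.64 304.29] [325 295  18  19 279]
```

View pics/crop1.png

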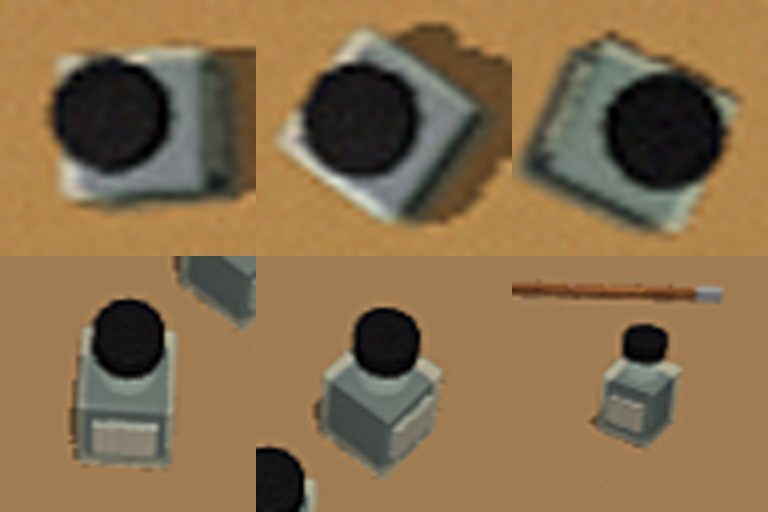

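View pics/crop2.png

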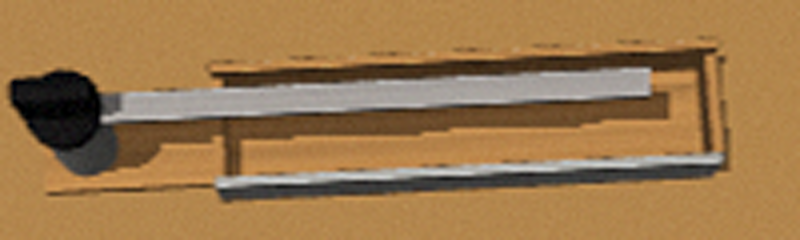

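View pics/crop3.png

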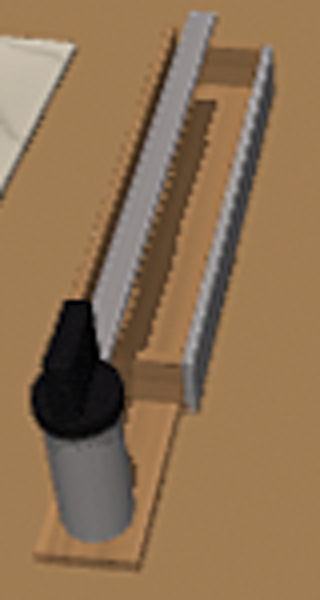

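The crops show the lids clearly, the square glass tops and the rack edges; bottle yaws are about −3°, 35° and 24° in the image. Now I'll turn these pixels into positions.

```bash
cat >> h.py <<'E'
from scipy.spatial.transform import Rotation as Ro
def go(x,y,z,yaw,s=None):
    "delta in tool axes to TCP target, tool down, tool-y at world yaw deg (mod 180)"
    s=s or ctrl.get_state();R=Ro.from_rotvec(s["tool_rot"]);c=R.apply([0,1,0])
    cur=np.degrees(np.arctan2(c[1],c[0]));d=(yaw-cur+90)%180-90
    yv=np.radians(cur+d);Y=np.array([np.cos(yv),np.sin(yv),0]);Z=np.array([0,0,-1.]);T=Ro.from_matrix(np.c_[np.cross(Y,Z),Y,Z])
    print("pos",np.round(s["position"],4),"yaw %.1f"%cur,"f",np.round(s["ft_force"],1),"travel",np.round(R.inv().apply(np.array([x,y,z])-s["position"]),4),"turn",np.round(np.degrees((R.inv()*T).as_rotvec()),1),"j7 %.2f"%s["joint_positions"][6],"t %.1f"%s["time"],"g %.2f"%s["grip_width"])
E
python3 - <<'E'
from h import *
tp=[(205.6,235.92),(242.79,255.47),(448.47,259.98)];sd=[(333.64,304.29),(363.12,268.15),(378.78,138.52)]
for a,b in zip(tp,sd):
    P,e=tri(a,b);print("lid",np.round(P,4),"gap %.4f"%e,"top ray z.066",np.round(onz("top",a,.066),4),"side",np.round(onz("side",b,.063),4))
def cp(o,k,u):return (o[0]+(u[0]+.5)/k-.5,o[1]+(u[1]+.5)/k-.5)
F={"A":((192,222),[(60,58),(205,48),(197,195),(65,200)]),"B":((230-32,241),[(368,30),(485,105),(395,220),(285,140)]),"C":((430-64,244),[(612,38),(738,100),(685,232)])}
for k,(o,q) in F.items():
    W=[onz("top",cp(o,8,u),.046)[:2] for u in q]
    print(k,np.round(W,3).tolist(),[("%.1f deg %.0fmm"%((np.degrees(np.arctan2(*(W[i+1]-W[i])[::-1]))%90),1e3*np.linalg.norm(W[i+1]-W[i]))) for i in range(len(W)-1)])
g=lambda u,z:np.round(onz("top",cp((230,135),4,u),z),4)
L=[g((218,185),.038),g((722,158),.038)];B=[g((212,68),.05),g((715,43),.05)]
print("lip",L,"back",B)
for P in(L,B):print("yaw",np.degrees(np.arctan2(*(P[0]-P[1])[:2][::-1])),np.linalg.norm(P[0]-P[1]))
print("bar",g((640,82),.091),g((120,106),.091))
# side view lip: crop3 4x origin (235,145)
h=lambda u:cp((235,145),4,u)
print("side lip top ends",np.round(onz("side",h((186,362)),.038),4),np.round(onz("side",h((267,48)),.038),4))
print("tri lip ends",tri(cp((230,135),4,(218,183)),h((186,362))),tri(cp((230,135),4,(722,157)),h((267,48))))
print("rib ends top",g((22,92),.132),g((75,85),.132),"side",np.round(onz("side",h((77,304)),.132),4))
E
```

```text
lid [0.4869 0.2474 0.0632] gap 0.0000 top ray z.066 [0.4867 0.2467 0.066 ] side [0.4869 0.2473 0.063 ]
lid [0.4456 0.1676 0.0637] gap 0.0002 top ray z.066 [0.4456 0.1671 0.066 ] side [0.4454 0.167  0.063 ]
lid [ 0.4354 -0.2615  0.0641] gap 0.0001 top ray z.066 [ 0.4354 -0.261   0.066 ] side [ 0.4353 -0.2633  0.063 ]
A [[0.504, 0.267], [0.507, 0.228], [0.467, 0.228], [0.466, 0.264]] ['3.8 deg 39mm', '89.1 deg 40mm', '2.0 deg 35mm']
B [[0.47, 0.17], [0.45, 0.138], [0.42, 0.161], [0.441, 0.191]] ['57.8 deg 38mm', '52.6 deg 38mm', '54.7 deg 37mm']
C [[0.461, -0.254], [0.445, -0.286], [0.41, -0.271]] ['63.2 deg 37mm', '65.5 deg 38mm']
lip [array([0.6109, 0.0855, 0.038 ]), array([ 0.6253, -0.193 ,  0.038 ])] back [array([0.6744, 0.0886, 0.05  ]), array([ 0.6876, -0.1891,  0.05  ])]
yaw 92.95987485226725 0.27887203158438106
yaw 92.72140964577599 0.27801354283559643
bar [ 0.654  -0.1414  0.091 ] [0.6419 0.1328 0.091 ]
side lip top ends [0.6129 0.0882 0.038 ] [ 0.6258 -0.188   0.038 ]
tri lip ends (array([0.61315661, 0.08580323, 0.0353575 ]), np.float64(0.0009817876015815882)) (array([ 0.6269779 , -0.19377093,  0.03390444]), np.float64(0.00024582464197078405))
rib ends top [0.6384 0.1764 0.132 ] [0.642  0.1497 0.132 ] side [0.64   0.1482 0.132 ]
```

```bash
python3 - <<'E'
from h import *
go(.640,.163,.20,2.85)
E
```

```text
pos [0.2935 0.5794 0.2356] yaw 63.1 f [ 0.7 -0.1 -0.3] travel [-0.4973 -0.2149  0.036 ] turn [-0.1  0.1 60.3] j7 -0.06 t 0.1 g 1.00
```

step_arm([
  {"travel": [-0.044,-0.019,0],"turn": [0,0,0]},
  {"travel": [-0.088,-0.038,0],"turn": [0,0,0]},
  {"travel": [-0.13,-0.057,0],"turn": [0,0,0]},
  {"travel": [-0.175,-0.076,0],"turn": [0,0,0]},
  {"travel": [-0.22,-0.095,0],"turn": [0,0,0]},
])

```text
time: 0.6
position: [0.4478, 0.394, 0.2362]
tool_rot: [-0.729, -3.056, 0.001]
ft_force: [0.0, -0.3, -0.5]
grip_width: 0.995
grip_force: 0.0
```

step_arm([
  {"travel": [-0.044,-0.019,0],"turn": [0,0,0]},
  {"travel": [-0.088,-0.038,0],"turn": [0,0,0]},
  {"travel": [-0.13,-0.057,0],"turn": [0,0,0]},
  {"travel": [-0.175,-0.076,0],"turn": [0,0,0]},
  {"travel": [-0.22,-0.095,0],"turn": [0,0,0]},
])

```text
time: 1.1
position: [0.6011, 0.21, 0.2362]
tool_rot: [-0.729, -3.055, 0.0]
ft_force: [0.8, 0.6, -0.3]
grip_width: 1.001
grip_force: 0.0
```

step_arm([
  {"travel": [-0.057,-0.025,0.03],"turn": [0,0,8]},
  {"travel": [-0.057,-0.025,0.03],"turn": [0,0,16]},
  {"travel": [-0.057,-0.025,0.03],"turn": [0,0,24]},
  {"travel": [-0.057,-0.025,0.03],"turn": [0,0,32]},
  {"travel": [-0.057,-0.025,0.03],"turn": [0,0,40]},
])

```text
time: 1.6
position: [0.6397, 0.1631, 0.2057]
tool_rot: [-1.739, -2.616, 0.002]
ft_force: [-0.3, -0.1, 0.6]
grip_width: 0.999
grip_force: 0.0
```

step_arm([
  {"travel": [0,0,0],"turn": [0,0,8]},
  {"travel": [0,0,0],"turn": [0,0,16]},
  {"travel": [0,0,0],"turn": [0,0,20.3]},
  {"travel": [0,0,0],"turn": [0,0,20.3]},
  {"travel": [0,0,0],"turn": [0,0,20.3]},
], gripper=0.5)

```text
time: 2.1
position: [0.6397, 0.1636, 0.2062]
tool_rot: [-2.163, -2.278, 0.001]
ft_force: [0.1, 0.2, 0.8]
grip_width: 0.631
grip_force: 0.0
```

```bash
python3 - <<'E'
from h import *
go(.640,.163,.115,2.85)
E
```

```text
pos [0.6397 0.1636 0.2062] yaw 3.0 f [0.1 0.2 0.8] travel [-0.0006  0.0003  0.0912] turn [-0.   0.   0.1] j7 -0.14 t 2.1 g 0.63
```

step_arm([
  {"travel": [0,0,0.02],"turn": [0,0,0]},
  {"travel": [0,0,0.045],"turn": [0,0,0]},
  {"travel": [0,0,0.07],"turn": [0,0,0]},
  {"travel": [0,0,0.085],"turn": [0,0,0]},
  {"travel": [-0.0005,0,0.091],"turn": [0,0,0]},
])

```text
time: 2.6
position: [0.6389, 0.1629, 0.1136]
tool_rot: [-2.164, -2.276, 0.004]
ft_force: [0.8, -0.1, -0.1]
grip_width: 0.501
grip_force: 0.0
```

step_arm([
  {"travel": [0,0,0],"turn": [0,0,0]},
  {"travel": [0,0,0],"turn": [0,0,0]},
  {"travel": [0,0,0],"turn": [0,0,0]},
  {"travel": [0,0,0],"turn": [0,0,0]},
  {"travel": [0,0,0],"turn": [0,0,0]},
], gripper=0, force=30)

```text
time: 3.1
position: [0.6402, 0.1632, 0.1165]
tool_rot: [2.165, 2.276, 0.001]
ft_force: [0.0, -0.2, 1.5]
grip_width: 0.161
grip_force: 30.0
```

step_arm([
  {"travel": [0,0,0],"turn": [0,0,-7]},
  {"travel": [0,0,0],"turn": [0,0,-14]},
  {"travel": [0,0,0],"turn": [0,0,-21]},
  {"travel": [0,0,0],"turn": [0,0,-28]},
  {"travel": [0,0,0],"turn": [0,0,-35]},
])

```text
time: 3.6
position: [0.6405, 0.1634, 0.1165]
tool_rot: [1.374, 2.824, 0.002]
ft_force: [0.3, 0.8, 1.6]
grip_width: 0.159
grip_force: 30.0
```

step_arm([
  {"travel": [0,0,0],"turn": [0,0,-7]},
  {"travel": [0,0,0],"turn": [0,0,-14]},
  {"travel": [0,0,0],"turn": [0,0,-20]},
  {"travel": [0,0,0],"turn": [0,0,-25]},
  {"travel": [0,0,0],"turn": [0,0,-29]},
])

```text
time: 4.1
position: [0.6407, 0.1636, 0.1165]
tool_rot: [0.625, 3.077, 0.002]
ft_force: [1.2, 1.2, 1.0]
grip_width: 0.158
grip_force: 30.3
```

step_arm([
  {"travel": [0,0,0],"turn": [0,0,0]},
  {"travel": [0,0,0],"turn": [0,0,0]},
  {"travel": [0,0,0],"turn": [0,0,0]},
])

```text
time: 4.4
position: [0.6407, 0.1636, 0.1165]
tool_rot: [0.633, 3.076, 0.002]
ft_force: [1.1, 1.4, 3.6]
grip_width: 0.153
grip_force: 30.2
```

step_arm([
  {"travel": [0,0,0],"turn": [0,0,0]},
  {"travel": [0,0,0],"turn": [0,0,0]},
  {"travel": [0,0,0],"turn": [0,0,0]},
  {"travel": [0,0,0],"turn": [0,0,0]},
  {"travel": [0,0,0],"turn": [0,0,0]},
], gripper=0.5)

```text
time: 4.9
position: [0.6397, 0.1628, 0.1152]
tool_rot: [-0.631, -3.077, 0.001]
ft_force: [0.9, -0.6, -0.6]
grip_width: 0.472
grip_force: 0.0
```

step_arm([
  {"travel": [0,0,-0.02],"turn": [0,0,0]},
  {"travel": [0,0,-0.05],"turn": [0,0,0]},
  {"travel": [0,0,-0.09],"turn": [0,0,0]},
  {"travel": [0,0,-0.09],"turn": [0,0,0]},
  {"travel": [0,0,-0.09],"turn": [0,0,0]},
], gripper=0)

```text
time: 5.4
position: [0.6406, 0.1631, 0.207]
tool_rot: [0.63, 3.075, 0.002]
ft_force: [-1.3, -1.0, -0.1]
grip_width: 0.134
grip_force: 0.0
```

```bash
cat > look.py <<'E'
import sys
from h import *
k=sys.argv[1]
T=ctrl.get_image("top")[:,:,::-1];S=ctrl.get_image("side")[:,:,::-1]
cv2.imwrite(f"pics/t{k}.png",T);cv2.imwrite(f"pics/s{k}.png",S)
for c,b in dark(T,(180,100,480,300)):print("top",c,b[2:],np.round(onz("top",c,.066)[:2],4))
for c,b in dark(S,(300,125,420,350)):print("side",c,b[2:],np.round(onz("side",c,.063)[:2],4))
cv2.imwrite(f"pics/v{k}.png",np.hstack([cv2.resize(T[95:305,150:490],(460,284)),S[70:354,220:440]]))
E
python3 look.py 1; python3 -c "
from h import *
go(.4869,.2471,.12,2)"
```

```text
top [242.97 160.92] [  73  200 4286] [0.6492 0.1726]
top [448.5 260. ] [ 14  13 156] [ 0.4354 -0.2611]
side [304.13 126.74] [ 6  5 23] [ 0.6379 -0.2933]
side [378.85 138.5 ] [11 10 84] [ 0.4352 -0.2634]
side [363.27 268.12] [ 16  17 222] [0.4452 0.1669]
side [333.75 304.25] [ 18  19 275] [0.4868 0.2472]
pos [0.6393 0.1629 0.2044] yaw 66.8 f [-0.8 -0.4 -0.9] travel [0.1731 0.0176 0.0846] turn [-0.1 -0.  64.8] j7 0.92 t 5.5 g 0.05
```

View pics/v1.png

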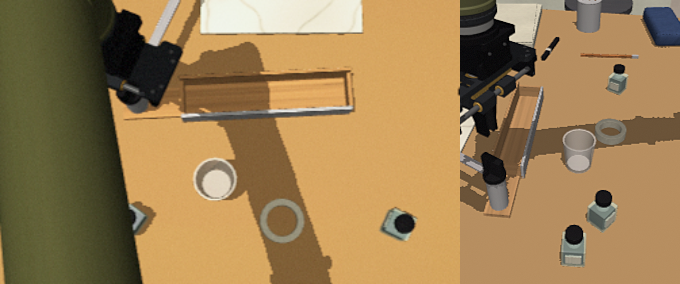

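The keeper bar is swung behind the rack (in the mosaic, from (150,50) up to (180,0)), and all three bottles are unmoved. Next I press lid A.

step_arm([
  {"travel": [0.045,0.0045,0],"turn": [0,0,8]},
  {"travel": [0.09,0.009,0],"turn": [0,0,16]},
  {"travel": [0.135,0.0135,0],"turn": [0,0,24]},
  {"travel": [0.173,0.0176,0.05],"turn": [0,0,32]},
  {"travel": [0.173,0.0176,0.085],"turn": [0,0,40]},
])

```text
time: 6.0
position: [0.4848, 0.2508, 0.1203]
tool_rot: [-1.645, -2.675, -0.005]
ft_force: [0.6, 0.8, -0.8]
grip_width: 0.009
grip_force: 0.0
```

step_arm([
  {"travel": [0,0,0],"turn": [0,0,8]},
  {"travel": [0,0,0],"turn": [0,0,16]},
  {"travel": [0,0,0],"turn": [0,0,24.8]},
  {"travel": [0,0,0],"turn": [0,0,24.8]},
  {"travel": [0,0,0],"turn": [0,0,24.8]},
])

```text
time: 6.5
position: [0.4872, 0.247, 0.1196]
tool_rot: [-2.177, -2.264, 0.003]
ft_force: [0.8, -0.9, -0.4]
grip_width: 0.006
grip_force: 0.0
```

```bash
python3 - <<'E'
from h import *
go(.4869,.2471,.078,2)
E
```

```text
pos [0.4872 0.247  0.1196] yaw 2.2 f [ 0.8 -0.9 -0.4] travel [ 0.0002 -0.0002  0.0416] turn [-0.1  0.1  0.2] j7 -0.44 t 6.5 g 0.01
```

step_arm([
  {"travel": [0,0,0.02],"turn": [0,0,0]},
  {"travel": [0,0,0.029],"turn": [0,0,0]},
  {"travel": [0,0,0.032],"turn": [0,0,0]},
  {"travel": [0,0,0.034],"turn": [0,0,0]},
  {"travel": [0,0,0.036],"turn": [0,0,0]},
])

```text
time: 7.0
position: [0.4883, 0.2473, 0.0855]
tool_rot: [2.181, 2.261, 0.001]
ft_force: [-1.4, -1.1, 5.0]
grip_width: 0.005
grip_force: 2.4
```

step_arm([
  {"travel": [0,0,0.002],"turn": [0,0,0]},
  {"travel": [0,0,0.004],"turn": [0,0,0]},
  {"travel": [0,0,0.006],"turn": [0,0,0]},
  {"travel": [0,0,0.008],"turn": [0,0,0]},
  {"travel": [0,0,0.008],"turn": [0,0,0]},
])

```text
time: 7.5
position: [0.4885, 0.2476, 0.0784]
tool_rot: [2.181, 2.261, 0.002]
ft_force: [-3.0, -1.9, 10.9]
grip_width: 0.008
grip_force: 5.9
```

step_arm([
  {"travel": [0,0,0.002],"turn": [0,0,0]},
  {"travel": [0,0,0.002],"turn": [0,0,0]},
])

```text
time: 7.7
position: [0.4891, 0.2478, 0.0784]
tool_rot: [2.181, 2.26, 0.004]
ft_force: [-6.5, -4.7, 22.5]
grip_width: 0.004
grip_force: 11.3
```

step_arm([
  {"travel": [0,0,-0.02],"turn": [0,0,0]},
  {"travel": [0,0,-0.03],"turn": [0,0,0]},
  {"travel": [0,0,-0.03],"turn": [0,0,0]},
  {"travel": [0,0,-0.03],"turn": [0,0,0]},
  {"travel": [0,0,-0.03],"turn": [0,0,0]},
], gripper=0.8)

```text
time: 8.2
position: [0.4872, 0.247, 0.1035]
tool_rot: [-2.181, -2.261, 0.002]
ft_force: [0.5, 0.7, 0.2]
grip_width: 0.375
grip_force: 0.0
```

```bash
python3 look.py 2; python3 - <<'E'
from h import *
go(.4869,.2471,.025,2)
E
```

```text
top [245.52 161.13] [ 20  25 333] [0.6487 0.1671]
top [195.32 223.14] [  34  103 1994] [0.5138 0.2697]
top [242.78 255.37] [ 14  14 152] [0.4458 0.1672]
top [448.51 259.91] [ 14  14 158] [ 0.4356 -0.2611]
top [181.65 289.23] [ 7 29 98] [0.3765 0.2915]
side [306.21 153.58] [ 7 66 90] [ 0.6087 -0.1671]
side [370.9  139.13] [ 3 29 30] [ 0.4554 -0.2573]
side [378.85 138.61] [11 10 82] [ 0.4351 -0.2629]
side [328.12 170.73] [ 21  22 285] [ 0.5457 -0.1055]
side [348.86 240.51] [ 106   96 4174] [0.4765 0.1055]
side [385.18 252.  ] [17 22 66] [0.4084 0.1238]
side [319.65 269.35] [ 7  6 20] [0.5201 0.1811]
side [313.59 283.34] [ 23  24 247] [0.5256 0.212 ]
side [355.19 286.93] [ 24  23 244] [0.4557 0.2086]
side [333.79 307.01] [ 18  19 277] [0.4861 0.2522]
pos [0.4873 0.247  0.1036] yaw 2.0 f [-0.2 -0.4  0.1] travel [ 0.0002 -0.0003  0.0786] turn [-0.1  0.   0. ] j7 -0.44 t 8.3 g 0.46
```

step_arm([
  {"travel": [0,0,0],"turn": [0,0,0]},
  {"travel": [0,0,0],"turn": [0,0,0]},
  {"travel": [0,0,0],"turn": [0,0,0]},
  {"travel": [0,0,0],"turn": [0,0,0]},
  {"travel": [0,0,0.01],"turn": [0,0,0]},
])

```text
time: 8.8
position: [0.4889, 0.2479, 0.0956]
tool_rot: [2.181, 2.26, 0.005]
ft_force: [0.3, -0.1, 0.8]
grip_width: 0.789
grip_force: 0.0
```

step_arm([
  {"travel": [0,0,0.02],"turn": [0,0,0]},
  {"travel": [0,0,0.04],"turn": [0,0,0]},
  {"travel": [0,0,0.055],"turn": [0,0,0]},
  {"travel": [0,0,0.067],"turn": [0,0,0]},
  {"travel": [0,0,0.067],"turn": [0,0,0]},
])

```text
time: 9.3
position: [0.4866, 0.2465, 0.0256]
tool_rot: [-2.181, -2.26, 0.005]
ft_force: [-0.5, -0.5, -0.1]
grip_width: 0.799
grip_force: 0.0
```

step_arm([
  {"travel": [0,0,0],"turn": [0,0,0]},
  {"travel": [0,0,0],"turn": [0,0,0]},
  {"travel": [0,0,0],"turn": [0,0,0]},
  {"travel": [0,0,0],"turn": [0,0,0]},
  {"travel": [0,0,0],"turn": [0,0,0]},
], gripper=0.2, force=30)

```text
time: 9.8
position: [0.4879, 0.2475, 0.0281]
tool_rot: [-2.181, -2.261, -0.001]
ft_force: [-0.3, -0.1, 2.2]
grip_width: 0.458
grip_force: 29.7
```

step_arm([
  {"travel": [0,0,0],"turn": [0,0,0]},
  {"travel": [0,0,0],"turn": [0,0,0]},
  {"travel": [0,0,0],"turn": [0,0,0]},
])

```text
time: 10.1
position: [0.4879, 0.2475, 0.0281]
tool_rot: [-2.181, -2.261, -0.001]
ft_force: [-2.3, -0.0, 6.1]
grip_width: 0.463
grip_force: 29.7
```

step_arm([
  {"travel": [0,0,-0.01],"turn": [0,0,0]},
  {"travel": [0,0,-0.03],"turn": [0,0,0]},
  {"travel": [0,0,-0.05],"turn": [0,0,0]},
  {"travel": [0,0,-0.075],"turn": [0,0,0]},
  {"travel": [0,0,-0.085],"turn": [0,0,0]},
], force=45)

```text
time: 10.6
position: [0.4892, 0.2477, 0.115]
tool_rot: [2.181, 2.259, 0.006]
ft_force: [1.7, 0.4, -2.0]
grip_width: 0.458
grip_force: 44.6
```

```bash
python3 - <<'E'
from h import *
go(.6484,.0,.115,92.85)
E
```

```text
pos [0.4892 0.2477 0.115 ] yaw 2.0 f [ 1.7  0.4 -2. ] travel [-2.532e-01  1.503e-01  1.000e-04] turn [ 0.1 -0.2 89.2] j7 -0.44 t 10.6 g 0.46
```

step_arm([
  {"travel": [-0.025,0.015,0],"turn": [0,0,0]},
  {"travel": [-0.065,0.038,0],"turn": [0,0,0]},
  {"travel": [-0.105,0.062,0],"turn": [0,0,0]},
  {"travel": [-0.145,0.086,0],"turn": [0,0,0]},
  {"travel": [-0.18,0.107,0],"turn": [0,0,0]},
])

```text
time: 11.1
position: [0.6019, 0.0685, 0.1121]
tool_rot: [2.182, 2.259, -0.001]
ft_force: [0.9, 0.2, -1.5]
grip_width: 0.463
grip_force: 44.6
```

step_arm([
  {"travel": [-0.03,0.018,0],"turn": [0,0,8]},
  {"travel": [-0.055,0.033,0],"turn": [0,0,16]},
  {"travel": [-0.073,0.043,0],"turn": [0,0,24]},
  {"travel": [-0.073,0.043,0],"turn": [0,0,32]},
  {"travel": [-0.073,0.043,0],"turn": [0,0,40]},
])

```text
time: 11.6
position: [0.6466, -0.0018, 0.1116]
tool_rot: [2.828, 1.367, -0.002]
ft_force: [-0.7, -0.1, -1.2]
grip_width: 0.457
grip_force: 44.6
```

step_arm([
  {"travel": [0,0,0],"turn": [0,0,8]},
  {"travel": [0,0,0],"turn": [0,0,16]},
  {"travel": [0,0,0],"turn": [0,0,24]},
  {"travel": [0,0,0],"turn": [0,0,32]},
  {"travel": [0,0,0],"turn": [0,0,40]},
])

```text
time: 12.1
position: [0.6463, -0.0003, 0.1118]
tool_rot: [3.125, 0.321, -0.002]
ft_force: [-0.5, 0.3, -1.6]
grip_width: 0.455
grip_force: 44.6
```

step_arm([
  {"travel": [0,0,0],"turn": [0,0,5]},
  {"travel": [0,0,0],"turn": [0,0,9.2]},
  {"travel": [0,0,0],"turn": [0,0,9.2]},
  {"travel": [0,0,0],"turn": [0,0,9.2]},
])

```text
time: 12.5
position: [0.6465, -0.0002, 0.1121]
tool_rot: [3.14, 0.081, -0.001]
ft_force: [-0.2, 0.0, -2.4]
grip_width: 0.463
grip_force: 4.4
```

```bash
python3 look.py 3; python3 - <<'E'
from h import *
go(.6484,.0,.0365,92.85)
E
```

```text
top [350.51 107.22] [ 7 17 55] [ 0.7707 -0.0616]
top [344.6  174.34] [  68  179 1776] [ 0.6187 -0.0471]
top [245.54 161.08] [ 20  25 330] [0.6488 0.1671]
top [448.51 259.87] [ 14  14 159] [ 0.4356 -0.2611]
side [304.13 126.74] [ 6  5 23] [ 0.6379 -0.2933]
side [378.84 138.55] [11 10 85] [ 0.4352 -0.2632]
side [363.22 268.06] [ 16  17 224] [0.4453 0.1668]
pos [ 6.466e-01 -3.000e-04  1.123e-01] yaw -87.1 f [ 0.8 -0.5 -0.8] travel [ 0.0018 -0.0002  0.0758] turn [-0.   0.   0.1] j7 -1.35 t 12.6 g 0.47
```

View pics/v3.png

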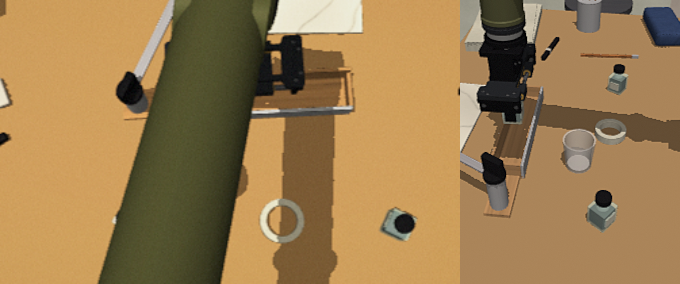

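The grip slackened just now (4.4 N), and the view shows the gripper over the rack. I'll hold and zoom in to see where the bottle sits in the fingers.

step_arm([
  {"travel": [0,0,0],"turn": [0,0,0]},
  {"travel": [0,0,0],"turn": [0,0,0]},
  {"travel": [0,0,0],"turn": [0,0,0]},
  {"travel": [0,0,0],"turn": [0,0,0]},
], force=45)

```text
time: 13.0
position: [0.6468, -0.0003, 0.1126]
tool_rot: [-3.141, -0.078, -0.0]
ft_force: [-0.0, -0.5, -1.7]
grip_width: 0.457
grip_force: 44.5
```

```bash
python3 - <<'E'
from h import *
S=ctrl.get_image("side")[:,:,::-1];cv2.imwrite("pics/z4.png",cv2.resize(S[130:260,220:340],None,fx=4,fy=4,interpolation=cv2.INTER_CUBIC))
print(proj("side",np.array([.647,0,.0845]))) # expected bottle bottom
E
```

```text
[273.46759401 187.86336065]
```

View pics/z4.png

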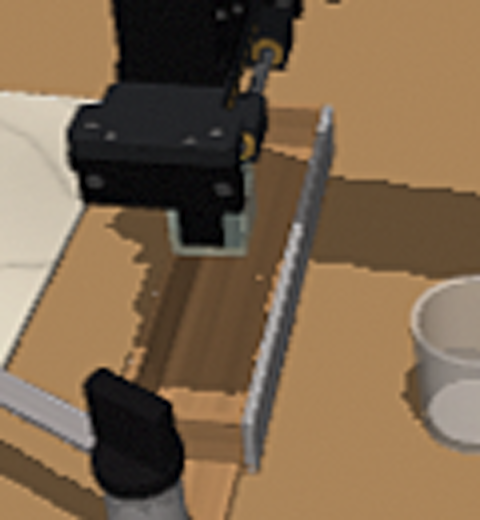

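The bottle is still gripped at about the same height: its near bottom edge is at pixel (272,193), close to where I expected it. Lowering now.

step_arm([
  {"travel": [0.0016,0,0.02],"turn": [0,0,0]},
  {"travel": [0.0016,0,0.04],"turn": [0,0,0]},
  {"travel": [0.0016,0,0.055],"turn": [0,0,0]},
  {"travel": [0.0016,0,0.065],"turn": [0,0,0]},
  {"travel": [0.0016,0,0.07],"turn": [0,0,0]},
])

```text
time: 13.55
position: [0.6479, -0.0001, 0.0415]
tool_rot: [3.14, 0.078, -0.002]
ft_force: [0.6, 1.0, -1.0]
grip_width: 0.456
grip_force: 44.5
```

step_arm([
  {"travel": [0,0,0.002],"turn": [0,0,0]},
  {"travel": [0,0,0.004],"turn": [0,0,0]},
  {"travel": [0,0,0.005],"turn": [0,0,0]},
  {"travel": [0,0,0.006],"turn": [0,0,0]},
])

```text
time: 13.95
position: [0.6488, -0.0002, 0.0371]
tool_rot: [-3.14, -0.078, -0.002]
ft_force: [0.3, 0.6, -1.8]
grip_width: 0.452
grip_force: 44.5
```

step_arm([
  {"travel": [0,0,0.001],"turn": [0,0,0]},
  {"travel": [0,0,0.0015],"turn": [0,0,0]},
  {"travel": [0,0,0.002],"turn": [0,0,0]},
])

```text
time: 14.25
position: [0.6487, -0.0001, 0.0362]
tool_rot: [-3.14, -0.078, -0.001]
ft_force: [-4.0, 0.3, 9.9]
grip_width: 0.455
grip_force: 44.5
```

step_arm([
  {"travel": [0,0,0.001],"turn": [0,0,0]},
  {"travel": [0,0,0.001],"turn": [0,0,0]},
])

```text
time: 14.45
position: [0.6487, -0.0002, 0.0361]
tool_rot: [-3.139, -0.078, -0.001]
ft_force: [-5.5, 0.2, 12.7]
grip_width: 0.456
grip_force: 44.5
```

step_arm([
  {"travel": [0,0,-0.002],"turn": [0,0,0]},
  {"travel": [0,0,-0.002],"turn": [0,0,0]},
  {"travel": [0,0,-0.002],"turn": [0,0,0]},
  {"travel": [0,0,-0.002],"turn": [0,0,0]},
  {"travel": [0,0,-0.002],"turn": [0,0,0]},
], gripper=0.58)

```text
time: 14.95
position: [0.6482, -0.0002, 0.0353]
tool_rot: [3.141, 0.078, -0.001]
ft_force: [-0.7, 0.2, -0.1]
grip_width: 0.578
grip_force: 0.0
```

step_arm([
  {"travel": [0,0,-0.02],"turn": [0,0,0]},
  {"travel": [0,0,-0.05],"turn": [0,0,0]},
  {"travel": [0,0,-0.09],"turn": [0,0,0]},
  {"travel": [0,0,-0.11],"turn": [0,0,0]},
  {"travel": [0,0,-0.11],"turn": [0,0,0]},
])

```text
time: 15.45
position: [0.6507, -0.0005, 0.1494]
tool_rot: [-3.14, -0.078, -0.011]
ft_force: [-0.0, 0.0, 0.5]
grip_width: 0.581
grip_force: 0.0
```

```bash
python3 - <<'E'
from h import *
go(.4457,.1670,.12,145)
E
```

```text
pos [ 6.507e-01 -5.000e-04  1.494e-01] yaw -87.2 f [-0.   0.   0.5] travel [-0.1967 -0.1774  0.0281] turn [  0.2  -0.4 -52.2] j7 -1.36 t 15.4 g 0.58
```

step_arm([
  {"travel": [-0.03,-0.027,0],"turn": [0,0,0]},
  {"travel": [-0.06,-0.054,0],"turn": [0,0,0]},
  {"travel": [-0.09,-0.081,0],"turn": [0,0,0]},
  {"travel": [-0.12,-0.108,0],"turn": [0,0,0]},
  {"travel": [-0.14,-0.126,0],"turn": [0,0,0]},
], gripper=0)

```text
time: 15.95
position: [0.4991, 0.1208, 0.144]
tool_rot: [-3.14, -0.082, 0.005]
ft_force: [0.3, -0.2, -0.7]
grip_width: 0.212
grip_force: 0.0
```

step_arm([
  {"travel": [-0.03,-0.028,0],"turn": [0,0,-8]},
  {"travel": [-0.057,-0.051,0.01],"turn": [0,0,-16]},
  {"travel": [-0.057,-0.051,0.028],"turn": [0,0,-24]},
  {"travel": [-0.057,-0.051,0.028],"turn": [0,0,-32]},
  {"travel": [-0.057,-0.051,0.028],"turn": [0,0,-40]},
])

```text
time: 16.45
position: [0.4413, 0.1667, 0.1159]
tool_rot: [2.92, 1.157, -0.004]
ft_force: [0.5, 0.2, -0.0]
grip_width: 0.0
grip_force: 0.0
```

step_arm([
  {"travel": [0,0,0],"turn": [0,0,-8]},
  {"travel": [0,0,0],"turn": [0,0,-12.2]},
  {"travel": [0,0,0],"turn": [0,0,-12.2]},
  {"travel": [0,0,0],"turn": [0,0,-12.2]},
])

```text
time: 16.85
position: [0.4423, 0.1666, 0.1168]
tool_rot: [2.787, 1.449, -0.002]
ft_force: [-0.2, -0.5, 0.1]
grip_width: 0.007
grip_force: 0.0
```

```bash
python3 look.py 5; python3 - <<'E'
from h import *
go(.4457,.1670,.078,145)
E
```

```text
top [245.54 161.1 ] [ 20  25 332] [0.6488 0.1671]
top [323.2  160.69] [ 13  14 139] [ 0.6491 -0.0011]
top [233.8  244.18] [  77  106 2853] [0.4692 0.1867]
top [448.51 259.87] [ 14  14 159] [ 0.4356 -0.2611]
side [304.13 126.74] [ 6  5 23] [ 0.6379 -0.2933]
side [377.2  199.21] [ 108  141 5386] [ 0.4291 -0.0214]
side [373.17 128.24] [ 18  10 124] [ 0.4524 -0.3132]
side [361.53 241.31] [  46   66 1005] [0.4529 0.104 ]
pos [0.4426 0.1667 0.1171] yaw -35.0 f [-0.5  0.  -0.2] travel [0.0021 0.0024 0.0391] turn [-0.  0. -0.] j7 -1.01 t 16.9 g 0.01
```

View pics/v5.png

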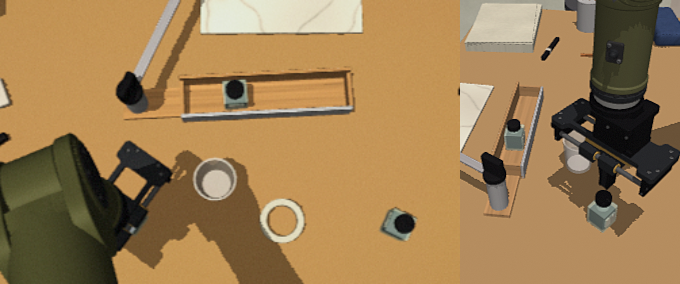

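Bottle A stands upright in the rack (mosaic (235,95)) and B is unmoved. Pressing B's lid.

step_arm([
  {"travel": [0.002,0.0024,0.018],"turn": [0,0,0]},
  {"travel": [0.002,0.0024,0.027],"turn": [0,0,0]},
  {"travel": [0.002,0.0024,0.03],"turn": [0,0,0]},
  {"travel": [0.002,0.0024,0.033],"turn": [0,0,0]},
  {"travel": [0.002,0.0024,0.036],"turn": [0,0,0]},
])

```text
time: 17.45
position: [0.4461, 0.1672, 0.0818]
tool_rot: [-2.786, -1.451, -0.001]
ft_force: [1.1, 0.7, 1.1]
grip_width: 0.01
grip_force: 0.0
```

step_arm([
  {"travel": [0,0,0.002],"turn": [0,0,0]},
  {"travel": [0,0,0.004],"turn": [0,0,0]},
  {"travel": [0,0,0.006],"turn": [0,0,0]},
  {"travel": [0,0,0.007],"turn": [0,0,0]},
  {"travel": [0,0,0.007],"turn": [0,0,0]},
])

```text
time: 17.95
position: [0.447, 0.1676, 0.0782]
tool_rot: [-2.785, -1.451, -0.002]
ft_force: [-9.1, -4.4, 28.5]
grip_width: 0.005
grip_force: 14.3
```

step_arm([
  {"travel": [0,0,-0.02],"turn": [0,0,0]},
  {"travel": [0,0,-0.037],"turn": [0,0,0]},
  {"travel": [0,0,-0.037],"turn": [0,0,0]},
  {"travel": [0,0,-0.037],"turn": [0,0,0]},
  {"travel": [0,0,-0.037],"turn": [0,0,0]},
], gripper=0.8)

```text
time: 18.45
position: [0.4453, 0.1669, 0.1106]
tool_rot: [2.786, 1.452, -0.002]
ft_force: [0.7, -0.2, -0.1]
grip_width: 0.372
grip_force: 0.0
```

step_arm([
  {"travel": [0,0,0],"turn": [0,0,0]},
  {"travel": [0,0,0],"turn": [0,0,0]},
  {"travel": [0,0,0],"turn": [0,0,0]},
  {"travel": [0,0,0],"turn": [0,0,0]},
])

```text
time: 18.85
position: [0.4459, 0.1671, 0.1113]
tool_rot: [2.786, 1.452, -0.0]
ft_force: [0.3, -0.2, -0.2]
grip_width: 0.729
grip_force: 0.0
```

```bash
python3 - <<'E'
from h import *
go(.4457,.1670,.028,145)
S=ctrl.get_image("side")[:,:,::-1]
for c,b in dark(S,(335,240,390,320)):print("side",c,b[2:],np.round(onz("side",c,.057)[:2],4))
E
```

```text
pos [0.4459 0.1671 0.1113] yaw -35.0 f [ 0.3 -0.2 -0.2] travel [-0.0001 -0.0001  0.0833] turn [-0.  0.  0.] j7 -0.99 t 18.9 g 0.73
side [347.25 242.97] [11  9 71] [0.4792 0.1067]
side [381.49 252.47] [ 18  32 369] [0.4146 0.1206]
side [362.95 270.95] [ 17  17 223] [0.4452 0.1684]
```

step_arm([
  {"travel": [0,0,0.02],"turn": [0,0,0]},
  {"travel": [0,0,0.045],"turn": [0,0,0]},
  {"travel": [0,0,0.065],"turn": [0,0,0]},
  {"travel": [0,0,0.083],"turn": [0,0,0]},
  {"travel": [0,0,0.083],"turn": [0,0,0]},
])

```text
time: 19.4
position: [0.4441, 0.1661, 0.0265]
tool_rot: [2.786, 1.451, -0.008]
ft_force: [-0.5, -0.4, -0.0]
grip_width: 0.802
grip_force: 0.0
```

step_arm([
  {"travel": [0,0,0],"turn": [0,0,0]},
  {"travel": [0,0,0],"turn": [0,0,0]},
  {"travel": [0,0,0],"turn": [0,0,0]},
  {"travel": [0,0,0],"turn": [0,0,0]},
  {"travel": [0,0,0],"turn": [0,0,0]},
], gripper=0.2, force=45)

```text
time: 19.9
position: [0.4461, 0.1676, 0.0292]
tool_rot: [-2.785, -1.451, -0.001]
ft_force: [-0.9, 0.2, 3.5]
grip_width: 0.457
grip_force: 45.0
```

step_arm([
  {"travel": [0,0,0],"turn": [0,0,0]},
  {"travel": [0,0,0],"turn": [0,0,0]},
  {"travel": [0,0,0],"turn": [0,0,0]},
])

```text
time: 20.2
position: [0.4461, 0.1676, 0.0291]
tool_rot: [-2.785, -1.451, -0.001]
ft_force: [-3.1, 0.7, 7.0]
grip_width: 0.459
grip_force: 45.0
```

step_arm([
  {"travel": [0,0,-0.01],"turn": [0,0,0]},
  {"travel": [0,0,-0.03],"turn": [0,0,0]},
  {"travel": [0,0,-0.055],"turn": [0,0,0]},
  {"travel": [0,0,-0.085],"turn": [0,0,0]},
  {"travel": [0,0,-0.12],"turn": [0,0,0]},
])

```text
time: 20.7
position: [0.445, 0.1662, 0.149]
tool_rot: [2.786, 1.451, -0.003]
ft_force: [0.0, 0.5, -2.5]
grip_width: 0.463
grip_force: 45.0
```

```bash
python3 - <<'E'
from h import *
go(.652,-.070,.145,92.85)
E
```

```text
pos [0.445  0.1662 0.149 ] yaw -35.0 f [ 0.   0.5 -2.5] travel [-0.0748  0.305   0.0041] turn [ 0.   0.1 52.2] j7 -1.02 t 20.7 g 0.46
```

step_arm([
  {"travel": [-0.007,0.028,0],"turn": [0,0,0]},
  {"travel": [-0.016,0.066,0],"turn": [0,0,0]},
  {"travel": [-0.026,0.105,0],"turn": [0,0,0]},
  {"travel": [-0.036,0.145,0],"turn": [0,0,0]},
  {"travel": [-0.045,0.185,0],"turn": [0,0,0]},
])

```text
time: 21.2
position: [0.5723, 0.0228, 0.1487]
tool_rot: [2.786, 1.452, -0.0]
ft_force: [0.6, 0.1, -2.2]
grip_width: 0.46
grip_force: 45.0
```

step_arm([
  {"travel": [-0.01,0.04,0],"turn": [0,0,8]},
  {"travel": [-0.02,0.08,0],"turn": [0,0,16]},
  {"travel": [-0.0298,0.12,0],"turn": [0,0,24]},
  {"travel": [-0.0298,0.12,0],"turn": [0,0,32]},
  {"travel": [-0.0298,0.12,0],"turn": [0,0,40]},
])

```text
time: 21.7
position: [0.6528, -0.0715, 0.148]
tool_rot: [3.115, 0.397, -0.003]
ft_force: [-0.7, 0.8, -1.8]
grip_width: 0.453
grip_force: 45.0
```

step_arm([
  {"travel": [0,0,0],"turn": [0,0,8]},
  {"travel": [0,0,0],"turn": [0,0,12.2]},
  {"travel": [0,0,0],"turn": [0,0,12.2]},
  {"travel": [0,0,0],"turn": [0,0,12.2]},
])

```text
time: 22.1
position: [0.6528, -0.0688, 0.1484]
tool_rot: [3.14, 0.081, -0.001]
ft_force: [0.5, 0.4, -2.0]
grip_width: 0.459
grip_force: 45.0
```

```bash
python3 look.py 6; python3 - <<'E'
from h import *
go(.652,-.070,.0375,92.85)
E
```

```text
top [387.35 159.92] [  92  189 1353] [ 0.6503 -0.1397]
top [311.26 119.3 ] [10 10 46] [0.7431 0.025 ]
top [245.54 161.09] [ 20  25 330] [0.6488 0.1671]
top [448.94 250.92] [ 15  13 154] [ 0.4542 -0.2629]
side [304.04 126.67] [ 6  5 24] [ 0.6382 -0.2936]
side [371.54 137.5 ] [10 10 82] [ 0.4542 -0.2655]
pos [ 0.6529 -0.0688  0.1485] yaw -87.1 f [-0.2  0.1 -2.7] travel [-0.0009  0.0011  0.111 ] turn [-0.   0.   0.1] j7 -1.16 t 22.2 g 0.46
```

View pics/v6.png

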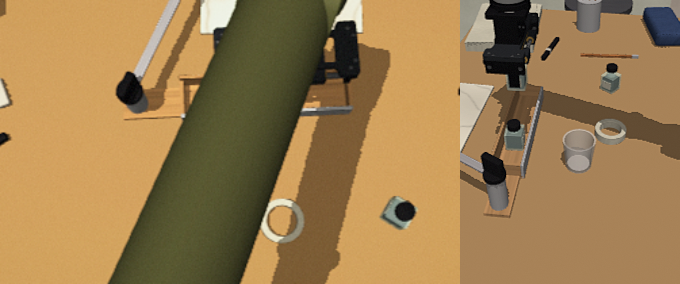

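B is held over the rack. Bottle C has been knocked about 2 cm, to (0.454,-0.263), so I'll remeasure it before using it. Placing B.

step_arm([
  {"travel": [-0.0009,0,0.03],"turn": [0,0,0]},
  {"travel": [-0.0009,0,0.06],"turn": [0,0,0]},
  {"travel": [-0.0009,0,0.08],"turn": [0,0,0]},
  {"travel": [-0.0009,0,0.095],"turn": [0,0,0]},
  {"travel": [-0.0009,0,0.105],"turn": [0,0,0]},
])

```text
time: 22.7
position: [0.6518, -0.0689, 0.0425]
tool_rot: [-3.14, -0.079, 0.001]
ft_force: [-0.1, 0.2, -1.5]
grip_width: 0.457
grip_force: 45.0
```

step_arm([
  {"travel": [0,0,0.003],"turn": [0,0,0]},
  {"travel": [0,0,0.005],"turn": [0,0,0]},
  {"travel": [0,0,0.007],"turn": [0,0,0]},
  {"travel": [0,0,0.0085],"turn": [0,0,0]},
  {"travel": [0,0,0.0085],"turn": [0,0,0]},
])

```text
time: 23.2
position: [0.653, -0.0692, 0.0372]
tool_rot: [-3.14, -0.078, -0.003]
ft_force: [-2.4, 0.7, 5.6]
grip_width: 0.455
grip_force: 45.0
```

On the floor. Release and rise.

step_arm([
  {"travel": [0,0,-0.001],"turn": [0,0,0]},
  {"travel": [0,0,-0.001],"turn": [0,0,0]},
  {"travel": [0,0,-0.001],"turn": [0,0,0]},
  {"travel": [0,0,-0.001],"turn": [0,0,0]},
  {"travel": [0,0,-0.001],"turn": [0,0,0]},
], gripper=0.58)

```text
time: 23.7
position: [0.6522, -0.069, 0.036]
tool_rot: [3.141, 0.078, 0.0]
ft_force: [0.4, -0.5, 0.2]
grip_width: 0.579
grip_force: 0.0
```

step_arm([
  {"travel": [0,0,-0.02],"turn": [0,0,0]},
  {"travel": [0,0,-0.05],"turn": [0,0,0]},
  {"travel": [0,0,-0.09],"turn": [0,0,0]},
  {"travel": [0,0,-0.11],"turn": [0,0,0]},
  {"travel": [0,0,-0.11],"turn": [0,0,0]},
])

```text
time: 24.2
position: [0.6543, -0.0697, 0.1499]
tool_rot: [3.14, 0.078, 0.01]
ft_force: [0.1, -0.4, -0.3]
grip_width: 0.584
grip_force: 0.0
```

```bash
python3 look.py 7; python3 - <<'E'
from h import *
T=cv2.imread("pics/t7.png")
c=T[234:266,431:463];cv2.imwrite("pics/c7.png",cv2.resize(c,None,fx=12,fy=12,interpolation=cv2.INTER_CUBIC))
go(.4545,-.263,.12,64.5)
E
```

```text
top [387.85 160.26] [  91  190 1382] [ 0.6496 -0.1408]
top [311.73 118.58] [ 9 10 52] [0.7447 0.024 ]
top [245.54 161.08] [ 20  25 330] [0.6488 0.1671]
top [448.99 250.92] [ 15  13 155] [ 0.4542 -0.263 ]
side [304.13 126.74] [ 6  5 23] [ 0.6379 -0.2933]
side [371.54 137.5 ] [10 10 82] [ 0.4542 -0.2655]
pos [ 0.6521 -0.0689  0.146 ] yaw -87.2 f [-0.5 -0.7 -0.8] travel [-0.207   0.1841  0.0259] turn [-0.  -0.  28.3] j7 -1.16 t 24.3 g 0.58
```

View pics/c7.png

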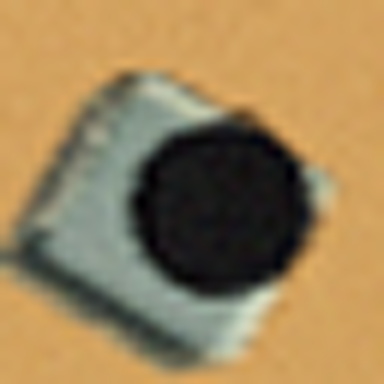

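C's top face edges slope about 31° in the crop, so its yaw is about 59°. Going above it.

step_arm([
  {"travel": [-0.03,0.0265,0],"turn": [0,0,0]},
  {"travel": [-0.06,0.053,0],"turn": [0,0,0]},
  {"travel": [-0.09,0.08,0],"turn": [0,0,0]},
  {"travel": [-0.12,0.107,0],"turn": [0,0,0]},
  {"travel": [-0.14,0.1245,0],"turn": [0,0,0]},
], gripper=0)

```text
time: 24.8
position: [0.515, -0.2023, 0.1444]
tool_rot: [-3.14, -0.073, 0.005]
ft_force: [0.5, -0.1, 0.6]
grip_width: 0.211
grip_force: 0.0
```

step_arm([
  {"travel": [-0.03,0.027,0],"turn": [0,0,8]},
  {"travel": [-0.067,0.06,0],"turn": [0,0,16]},
  {"travel": [-0.067,0.06,0.026],"turn": [0,0,24]},
  {"travel": [-0.067,0.06,0.026],"turn": [0,0,32]},
  {"travel": [-0.067,0.06,0.026],"turn": [0,0,33.8]},
])

```text
time: 25.3
position: [0.453, -0.263, 0.1183]
tool_rot: [3.026, -0.842, -0.005]
ft_force: [0.5, 0.2, 0.2]
grip_width: -0.001
grip_force: 0.0
```

step_arm([
  {"travel": [0,0,0],"turn": [0,0,0]},
  {"travel": [0,0,0],"turn": [0,0,0]},
  {"travel": [0,0,0],"turn": [0,0,0]},
])

```text
time: 25.6
position: [0.4549, -0.2634, 0.1202]
tool_rot: [3.029, -0.835, 0.001]
ft_force: [0.2, -0.8, -0.2]
grip_width: 0.003
grip_force: 0.0
```

```bash
python3 look.py 8; python3 - <<'E'
from h import *
go(.4543,-.2635,.078,59)
E
```

```text
top [245.57 161.14] [ 20  25 336] [0.6487 0.167 ]
top [355.07 158.79] [ 13  14 143] [ 0.6531 -0.07  ]
top [323.22 160.66] [ 13  14 140] [ 0.6492 -0.0011]
top [454.43 240.47] [  65   98 2858] [ 0.4759 -0.2754]
side [304.04 126.67] [ 6  5 24] [ 0.6382 -0.2936]
side [371.64 137.44] [12 10 87] [ 0.4539 -0.2658]
pos [ 0.4548 -0.2634  0.1202] yaw -120.9 f [-0.7 -0.2  0.4] travel [-0.0005  0.0003  0.0422] turn [-0.  -0.   0.1] j7 -1.39 t 25.7 g 0.01
```

View pics/v8.png

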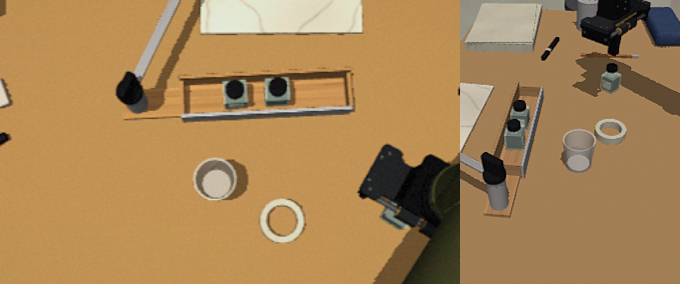

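Two bottles are standing in the rack (mosaic (235,93) and (277,90)), and the gripper is above C. Press it.

step_arm([
  {"travel": [0,0,0.02],"turn": [0,0,0]},
  {"travel": [0,0,0.03],"turn": [0,0,0]},
  {"travel": [0,0,0.033],"turn": [0,0,0]},
  {"travel": [0,0,0.036],"turn": [0,0,0]},
  {"travel": [0,0,0.039],"turn": [0,0,0]},
])

```text
time: 26.2
position: [0.4549, -0.2638, 0.0813]
tool_rot: [3.028, -0.838, 0.002]
ft_force: [-0.3, 0.4, 0.7]
grip_width: 0.006
grip_force: 0.0
```

step_arm([
  {"travel": [0,0,0.002],"turn": [0,0,0]},
  {"travel": [0,0,0.004],"turn": [0,0,0]},
  {"travel": [0,0,0.006],"turn": [0,0,0]},
  {"travel": [0,0,0.007],"turn": [0,0,0]},
  {"travel": [0,0,0.007],"turn": [0,0,0]},
])

```text
time: 26.7
position: [0.4559, -0.2646, 0.0783]
tool_rot: [-3.025, 0.838, -0.003]
ft_force: [-9.2, 6.1, 35.2]
grip_width: 0.009
grip_force: 17.7
```

step_arm([
  {"travel": [0,0,-0.02],"turn": [0,0,0]},
  {"travel": [0,0,-0.037],"turn": [0,0,0]},
  {"travel": [0,0,-0.037],"turn": [0,0,0]},
  {"travel": [0,0,-0.037],"turn": [0,0,0]},
  {"travel": [0,0,-0.037],"turn": [0,0,0]},
], gripper=0.8)

```text
time: 27.2
position: [0.4541, -0.2631, 0.1102]
tool_rot: [-3.028, 0.838, 0.002]
ft_force: [-0.4, -0.2, -0.3]
grip_width: 0.373
grip_force: 0.0
```

step_arm([
  {"travel": [0,0,0],"turn": [0,0,0]},
  {"travel": [0,0,0],"turn": [0,0,0]},
  {"travel": [0,0,0],"turn": [0,0,0]},
  {"travel": [0,0,0],"turn": [0,0,0]},
])

```text
time: 27.6
position: [0.4544, -0.2635, 0.1109]
tool_rot: [3.028, -0.839, -0.0]
ft_force: [0.9, -0.6, -0.5]
grip_width: 0.736
grip_force: 0.0
```

```bash
python3 - <<'E'
from h import *
go(.4543,-.2635,.028,59)
S=ctrl.get_image("side")[:,:,::-1]
for c,b in dark(S,(350,125,400,160)):print("side",c,b[2:],np.round(onz("side",c,.055)[:2],4))
E
```

```text
pos [ 0.4544 -0.2635  0.1109] yaw -121.0 f [ 0.9 -0.6 -0.5] travel [-0.0001  0.      0.0829] turn [0. 0. 0.] j7 -1.37 t 27.6 g 0.74
side [364.71 128.79] [ 8 10 68] [ 0.475  -0.3206]
side [371.28 140.1 ] [11 10 89] [ 0.4542 -0.2656]
```

Lid C is closed (its row moved from 137.5 to 140.1). Grip and lift.

step_arm([
  {"travel": [0,0,0.02],"turn": [0,0,0]},
  {"travel": [0,0,0.045],"turn": [0,0,0]},
  {"travel": [0,0,0.065],"turn": [0,0,0]},
  {"travel": [0,0,0.083],"turn": [0,0,0]},
  {"travel": [0,0,0.083],"turn": [0,0,0]},
])

```text
time: 28.15
position: [0.4528, -0.2627, 0.026]
tool_rot: [3.028, -0.839, -0.007]
ft_force: [-0.5, 0.0, -0.1]
grip_width: 0.804
grip_force: 0.0
```

step_arm([
  {"travel": [0,0,0],"turn": [0,0,0]},
  {"travel": [0,0,0],"turn": [0,0,0]},
  {"travel": [0,0,0],"turn": [0,0,0]},
  {"travel": [0,0,0],"turn": [0,0,0]},
  {"travel": [0,0,0],"turn": [0,0,0]},
], gripper=0.2, force=45)

```text
time: 28.65
position: [0.455, -0.2634, 0.0286]
tool_rot: [-3.027, 0.838, -0.002]
ft_force: [-0.0, 0.7, 1.8]
grip_width: 0.451
grip_force: 44.9
```

step_arm([
  {"travel": [0,0,0],"turn": [0,0,0]},
  {"travel": [0,0,0],"turn": [0,0,0]},
  {"travel": [0,0,0],"turn": [0,0,0]},
])

```text
time: 28.95
position: [0.4551, -0.2634, 0.0286]
tool_rot: [-3.027, 0.838, -0.001]
ft_force: [-0.7, 1.5, 5.7]
grip_width: 0.455
grip_force: 44.9
```

step_arm([
  {"travel": [0,0,-0.01],"turn": [0,0,0]},
  {"travel": [0,0,-0.03],"turn": [0,0,0]},
  {"travel": [0,0,-0.055],"turn": [0,0,0]},
  {"travel": [0,0,-0.085],"turn": [0,0,0]},
  {"travel": [0,0,-0.12],"turn": [0,0,0]},
])

```text
time: 29.45
position: [0.4533, -0.2634, 0.1484]
tool_rot: [3.027, -0.839, -0.004]
ft_force: [0.9, 1.2, -2.3]
grip_width: 0.455
grip_force: 44.9
```

```bash
python3 - <<'E'
from h import *
go(.6553,-.140,.147,92.85)
E
```

```text
pos [ 0.4533 -0.2634  0.1484] yaw -121.0 f [ 0.9  1.2 -2.3] travel [ 0.1096 -0.2098  0.0009] turn [  0.    0.1 -33.9] j7 -1.43 t 29.4 g 0.46
```

step_arm([
  {"travel": [0.0125,-0.024,0],"turn": [0,0,0]},
  {"travel": [0.03,-0.058,0],"turn": [0,0,0]},
  {"travel": [0.048,-0.092,0],"turn": [0,0,0]},
  {"travel": [0.066,-0.126,0],"turn": [0,0,0]},
  {"travel": [0.08,-0.153,0],"turn": [0,0,0]},
])

```text
time: 29.95
position: [0.6035, -0.1715, 0.1478]
tool_rot: [-3.028, 0.836, 0.001]
ft_force: [1.1, -0.1, -1.5]
grip_width: 0.462
grip_force: 44.9
```

step_arm([
  {"travel": [0.015,-0.028,0],"turn": [0,0,-8]},
  {"travel": [0.0292,-0.0567,0],"turn": [0,0,-16]},
  {"travel": [0.0292,-0.0567,0],"turn": [0,0,-24]},
  {"travel": [0.0292,-0.0567,0],"turn": [0,0,-32]},
  {"travel": [0.0292,-0.0567,0],"turn": [0,0,-33.9]},
])

```text
time: 30.45
position: [0.6557, -0.14, 0.1479]
tool_rot: [3.14, 0.086, -0.002]
ft_force: [-0.5, -0.9, -1.0]
grip_width: 0.454
grip_force: 44.9
```

step_arm([
  {"travel": [0,0,0],"turn": [0,0,0]},
  {"travel": [0,0,0],"turn": [0,0,0]},
  {"travel": [0,0,0],"turn": [0,0,0]},
])

```text
time: 30.75
position: [0.6559, -0.1399, 0.148]
tool_rot: [3.14, 0.079, -0.0]
ft_force: [-0.1, 0.1, -2.0]
grip_width: 0.455
grip_force: 44.9
```

```bash
python3 - <<'E'
from h import *
go(.6553,-.140,.0366,92.85)
E
```

```text
pos [ 0.6559 -0.1399  0.148 ] yaw -87.1 f [-0.1  0.1 -2. ] travel [-6.000e-04  1.000e-04  1.114e-01] turn [0. 0. 0.] j7 -1.06 t 30.8 g 0.45
```

step_arm([
  {"travel": [-0.0006,0,0.03],"turn": [0,0,0]},
  {"travel": [-0.0006,0,0.06],"turn": [0,0,0]},
  {"travel": [-0.0006,0,0.08],"turn": [0,0,0]},
  {"travel": [-0.0006,0,0.095],"turn": [0,0,0]},
  {"travel": [-0.0006,0,0.105],"turn": [0,0,0]},
])

```text
time: 31.25
position: [0.6551, -0.1397, 0.0419]
tool_rot: [3.141, 0.08, -0.002]
ft_force: [1.2, 0.5, -1.3]
grip_width: 0.458
grip_force: 44.9
```

step_arm([
  {"travel": [0,0,0.003],"turn": [0,0,0]},
  {"travel": [0,0,0.005],"turn": [0,0,0]},
  {"travel": [0,0,0.007],"turn": [0,0,0]},
  {"travel": [0,0,0.008],"turn": [0,0,0]},
  {"travel": [0,0,0.008],"turn": [0,0,0]},
])

```text
time: 31.75
position: [0.6563, -0.1402, 0.0366]
tool_rot: [-3.14, -0.081, -0.003]
ft_force: [-1.5, 0.4, 5.2]
grip_width: 0.454
grip_force: 44.9
```

step_arm([
  {"travel": [0,0,-0.001],"turn": [0,0,0]},
  {"travel": [0,0,-0.001],"turn": [0,0,0]},
  {"travel": [0,0,-0.001],"turn": [0,0,0]},
  {"travel": [0,0,-0.001],"turn": [0,0,0]},
  {"travel": [0,0,-0.001],"turn": [0,0,0]},
], gripper=0.58)

```text
time: 32.25
position: [0.6554, -0.1399, 0.0359]
tool_rot: [-3.141, -0.081, 0.0]
ft_force: [-0.6, 0.2, 0.4]
grip_width: 0.578
grip_force: 0.0
```

step_arm([
  {"travel": [0,0,-0.02],"turn": [0,0,0]},
  {"travel": [0,0,-0.05],"turn": [0,0,0]},
  {"travel": [0,0,-0.09],"turn": [0,0,0]},
  {"travel": [0,0,-0.13],"turn": [0,0,0]},
  {"travel": [0,0,-0.17],"turn": [0,0,0]},
])

```text
time: 32.75
position: [0.6552, -0.14, 0.2075]
tool_rot: [3.141, 0.08, -0.0]
ft_force: [0.1, 0.2, 0.4]
grip_width: 0.583
grip_force: 0.0
```

step_arm([
  {"travel": [0,0,0],"turn": [0,0,-8]},
  {"travel": [0,0,0],"turn": [0,0,-16]},
  {"travel": [0,0,0],"turn": [0,0,-24]},
  {"travel": [0,0,0],"turn": [0,0,-32]},
  {"travel": [0,0,0],"turn": [0,0,-40]},
])

```text
time: 33.25
position: [0.6554, -0.1399, 0.206]
tool_rot: [-2.92, -1.158, -0.0]
ft_force: [0.1, 0.3, -0.2]
grip_width: 0.58
grip_force: 0.0
```

step_arm([
  {"travel": [0,0,0],"turn": [0,0,-8]},
  {"travel": [0,0,0],"turn": [0,0,-16]},
  {"travel": [0,0,0],"turn": [0,0,-24]},
  {"travel": [0,0,0],"turn": [0,0,-32]},
  {"travel": [0,0,0],"turn": [0,0,-40]},
])

```text
time: 33.75
position: [0.6554, -0.14, 0.2059]
tool_rot: [-2.348, -2.087, 0.0]
ft_force: [0.2, 0.1, -0.7]
grip_width: 0.581
grip_force: 0.0
```

step_arm([
  {"travel": [0,0,0],"turn": [0,0,-8]},
  {"travel": [0,0,0],"turn": [0,0,-16]},
  {"travel": [0,0,0],"turn": [0,0,-24]},
  {"travel": [0,0,0],"turn": [0,0,-32]},
  {"travel": [0,0,0],"turn": [0,0,-40]},
])

```text
time: 34.25
position: [0.6553, -0.14, 0.2059]
tool_rot: [-1.493, -2.764, 0.0]
ft_force: [0.4, 0.1, -0.7]
grip_width: 0.579
grip_force: 0.0
```

```bash
python3 look.py 9; python3 - <<'E'
from h import *
go(.640,.163,.207,66)
E
```

```text
top [378.63 109.36] [ 22  24 313] [ 0.7654 -0.1235]
top [245.48 161.09] [ 20  25 330] [0.6488 0.1672]
top [355.07 158.8 ] [ 13  14 141] [ 0.6531 -0.07  ]
top [323.25 160.68] [ 13  14 138] [ 0.6491 -0.0012]
side [304.04 126.67] [ 6  5 24] [ 0.6382 -0.2936]
pos [ 0.6553 -0.1401  0.206 ] yaw 32.9 f [-0.1  0.5  0.2] travel [ 0.2627  0.152  -0.001 ] turn [  0.   -0.  -33.1] j7 0.88 t 34.4 g 0.58
```

View pics/v9.png

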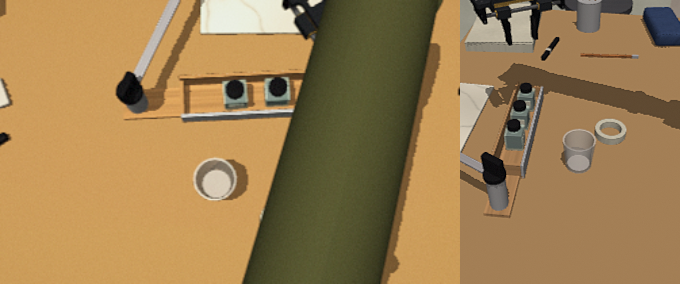

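All three bottles stand in the rack (side view (526,92), (519,108), (514,128)), and the cup is upright. On to the knob.

step_arm([
  {"travel": [0.03,0.017,0],"turn": [0,0,0]},
  {"travel": [0.068,0.039,0],"turn": [0,0,0]},
  {"travel": [0.108,0.0625,0],"turn": [0,0,0]},
  {"travel": [0.148,0.0856,0],"turn": [0,0,0]},
  {"travel": [0.18,0.104,0],"turn": [0,0,0]},
])

```text
time: 34.85
position: [0.6444, 0.0713, 0.206]
tool_rot: [-1.502, -2.758, -0.002]
ft_force: [-0.3, -0.4, 0.2]
grip_width: 0.58
grip_force: 0.0
```

step_arm([
  {"travel": [0.03,0.017,0],"turn": [0,0,-8]},
  {"travel": [0.06,0.035,0],"turn": [0,0,-16]},
  {"travel": [0.0827,0.048,0],"turn": [0,0,-24]},
  {"travel": [0.0827,0.048,0],"turn": [0,0,-31]},
  {"travel": [0.0827,0.048,0],"turn": [0,0,-33]},
])

```text
time: 35.35
position: [0.6398, 0.1649, 0.2058]
tool_rot: [-0.651, -3.073, -0.0]
ft_force: [0.9, 0.1, 0.1]
grip_width: 0.579
grip_force: 0.0
```

step_arm([
  {"travel": [0,0,0],"turn": [0,0,0]},
  {"travel": [0,0,0],"turn": [0,0,0]},
  {"travel": [0,0,0],"turn": [0,0,0]},
])

```text
time: 35.65
position: [0.6402, 0.1629, 0.2061]
tool_rot: [0.658, 3.072, 0.0]
ft_force: [-0.5, -0.0, 0.6]
grip_width: 0.584
grip_force: 0.0
```

```bash
python3 - <<'E'
from h import *
go(.640,.163,.115,66)
E
```

```text
pos [0.6402 0.1629 0.2061] yaw 65.8 f [-0.5 -0.   0.6] travel [0.0003 0.     0.0911] turn [ 0.   0.  -0.2] j7 0.93 t 35.6 g 0.58
```

step_arm([
  {"travel": [0,0,0.02],"turn": [0,0,0]},
  {"travel": [0,0,0.045],"turn": [0,0,0]},
  {"travel": [0,0,0.07],"turn": [0,0,0]},
  {"travel": [0,0,0.085],"turn": [0,0,0]},
  {"travel": [0,0,0.09],"turn": [0,0,0]},
])

```text
time: 36.15
position: [0.6391, 0.1628, 0.1141]
tool_rot: [-0.656, -3.07, 0.002]
ft_force: [0.1, -0.4, -0.8]
grip_width: 0.584
grip_force: 0.0
```

step_arm([
  {"travel": [0,0,0],"turn": [0,0,0]},
  {"travel": [0,0,0],"turn": [0,0,0]},
  {"travel": [0,0,0],"turn": [0,0,0]},
  {"travel": [0,0,0],"turn": [0,0,0]},
  {"travel": [0,0,0],"turn": [0,0,0]},
], gripper=0, force=30)

```text
time: 36.65
position: [0.6405, 0.1633, 0.1168]
tool_rot: [0.655, 3.072, 0.001]
ft_force: [0.5, 0.7, 0.1]
grip_width: 0.213
grip_force: 0.0
```

step_arm([
  {"travel": [0,0,0],"turn": [0,0,0]},
  {"travel": [0,0,0],"turn": [0,0,0]},
])

```text
time: 36.85
position: [0.6406, 0.1637, 0.1166]
tool_rot: [0.654, 3.072, 0.002]
ft_force: [1.0, 0.8, 2.1]
grip_width: 0.163
grip_force: 30.0
```

step_arm([
  {"travel": [0,0,0],"turn": [0,0,7]},
  {"travel": [0,0,0],"turn": [0,0,14]},
  {"travel": [0,0,0],"turn": [0,0,21]},
  {"travel": [0,0,0],"turn": [0,0,28]},
  {"travel": [0,0,0],"turn": [0,0,35]},
])

```text
time: 37.35
position: [0.6404, 0.1634, 0.1166]
tool_rot: [1.554, 2.73, 0.001]
ft_force: [0.0, -0.2, 1.9]
grip_width: 0.159
grip_force: 30.0
```

step_arm([
  {"travel": [0,0,0],"turn": [0,0,7]},
  {"travel": [0,0,0],"turn": [0,0,14]},
  {"travel": [0,0,0],"turn": [0,0,20]},
  {"travel": [0,0,0],"turn": [0,0,25]},
  {"travel": [0,0,0],"turn": [0,0,29]},
])

```text
time: 37.85
position: [0.6402, 0.1632, 0.1166]
tool_rot: [2.187, 2.255, 0.0]
ft_force: [-0.4, 0.1, 2.4]
grip_width: 0.162
grip_force: 30.2
```

step_arm([
  {"travel": [0,0,0],"turn": [0,0,0]},
  {"travel": [0,0,0],"turn": [0,0,0]},
  {"travel": [0,0,0],"turn": [0,0,0]},
])

```text
time: 38.15
position: [0.6402, 0.1633, 0.1166]
tool_rot: [2.182, 2.261, 0.0]
ft_force: [-1.4, -0.0, 5.4]
grip_width: 0.158
grip_force: 30.1
```

step_arm([
  {"travel": [0,0,0],"turn": [0,0,0]},
  {"travel": [0,0,0],"turn": [0,0,0]},
  {"travel": [0,0,0],"turn": [0,0,0]},
  {"travel": [0,0,0],"turn": [0,0,0]},
  {"travel": [0,0,0],"turn": [0,0,0]},
], gripper=0.5)

```text
time: 38.65
position: [0.6401, 0.1631, 0.1158]
tool_rot: [-2.184, -2.259, 0.0]
ft_force: [-0.0, -0.1, 0.4]
grip_width: 0.474
grip_force: 0.0
```

step_arm([
  {"travel": [0,0,-0.02],"turn": [0,0,0]},
  {"travel": [0,0,-0.05],"turn": [0,0,0]},
  {"travel": [0,0,-0.09],"turn": [0,0,0]},
  {"travel": [0,0,-0.12],"turn": [0,0,0]},
  {"travel": [0,0,-0.12],"turn": [0,0,0]},
])

```text
time: 39.15
position: [0.6429, 0.1635, 0.2418]
tool_rot: [2.181, 2.255, 0.013]
ft_force: [-0.0, 0.8, 0.4]
grip_width: 0.502
grip_force: 0.0
```

step_arm([
  {"travel": [0,0.0,0],"turn": [0,0,0]},
  {"travel": [-0.04,0,0],"turn": [0,0,0]},
  {"travel": [-0.08,0,0],"turn": [0,0,0]},
])

```text
time: 39.45
position: [0.6418, 0.0842, 0.2338]
tool_rot: [-2.177, -2.262, 0.004]
ft_force: [0.3, -0.1, 0.4]
grip_width: 0.498
grip_force: 0.0
```

```bash
python3 look.py 10; python3 -c "
from h import *
go(.6,.3,.23,3)"
```

```text
top [277.36 163.63] [  25  200 1773] [0.6429 0.098 ]
top [388.77 160.72] [13 11 65] [ 0.6486 -0.1427]
top [355.06 162.71] [12  5 49] [ 0.6444 -0.0699]
top [323.43 164.55] [12  6 49] [ 0.6405 -0.0016]
side [302.9  127.42] [ 8  7 40] [ 0.6405 -0.2892]
pos [0.6424 0.0742 0.2348] yaw 1.3 f [ 1.  -1.4 -0.7] travel [ 0.2268 -0.037   0.0036] turn [-0.1  0.3 -1.7] j7 -0.01 t 39.5 g 0.50
```

View pics/v10.png

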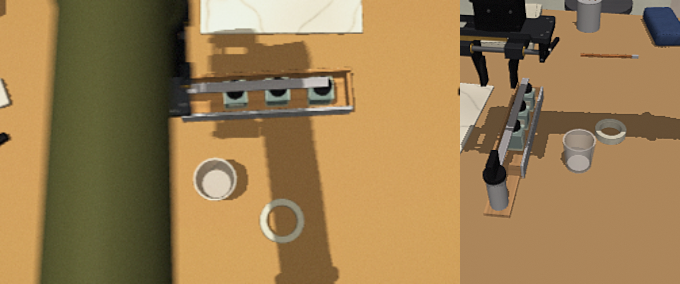

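The bar lies closed over all three bottles (its tip at mosaic (328,83), the same as at the start). The cup is upright and the gripper is clear. Handing in.

```bash
python3 -c "
from bench import ctrl
print(ctrl.close_job())"
```

```text
the job is handed in; nothing more can be done
None
```

I closed all three bottles and stood them upright in the rack, turned the keeper shut over them, left the cup standing, and handed the job in at about 40 s of the 210 s allowed.

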